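# Square a medicine carton up in the labelling jig

## Robot

A 6-joint arm with a two-finger parallel gripper is mounted at the origin on the work surface. World frame = base frame: x ahead of the robot, y to its left, z up, the work surface at z = 0. Lengths are in m, angles in rad, forces in N, time in s.
With the tool pointing down it reaches from about 0.35 to 1 m from the base axis. Payload 7.1 kg.
Tool frame: the origin (TCP) lies on the centre line of the jaws, within the pads' length; the fingertips stand 11 mm ahead of it and the grasp point (between the pads) lies 8 mm behind it; x points along the fingers, z is the direction in which the jaws open and shut, and the axes are right-handed (so a half turn about x gives the same grasp; the last joint's range is limited). The gripper opens to 85 mm and grips with 20 to 120 N. Pads are 22 mm wide; open, the fingers measure 114 mm over their backs; the gripper's body (76 mm by 85 mm) begins 54 mm behind the grasp point. The pads swing forward as they close: fully open they stand 13 mm farther back than shut.
Start: joints at [-1.299, 0.423, 1.63, -0, 1.089, -0.019], TCP at [0.179, -0.599, 0.242] pointing down, gripper open.
Joint ranges: [-3, 3], [-0.9, 2.11], [0.09, 2.58], [-1.31, 4.45], [0.11, 2.69], [-2.54, 2.54]. Speed limits (rad/s): [2.39, 2.39, 3.01, 3.14, 3.14, 3.14].

## Interface

Orientations are given as a unit quaternion [w, x, y, z].
In Python, from cell import get_obs, camera, camera_model, hand_in gives the robot as it stands.
- The arm moves only by the tool servo_tool, never from a script. Its arguments are lists of equal length, an entry for each row: "grip": the gripper's target within -1 to 1 (fully open at 1, half-way at 0, shut at -1); "delta_pos": the shift along the tool's x, y, z in units of 40 mm (1.0 is 40 mm), a list of three; "twist": the turn, a rotation vector about the tool's x, y, z in units of 6 degrees (1.0 is 6 degrees), a list of three. A call has 1 to 5 rows; each row shifts and turns the commanded pose from where the row before left it, along the tool's axes as they then stand; what a row does not reach is not made up. A row lasts 1/12 s, in which the tool goes at most 41.7 mm and 7.16 degrees, less where a joint would pass 70% of its speed; a pose out of reach is approached as far as the arm can. A call is refused whole if a number of a shift passes 1 or a number of a turn 1, either way. A call with a gripper value outside its range is refused whole. The fingers move at their own pace and stop on an object; the grip force is fixed at half the most. Time passes only in rows, so rows that do not move let the fingers close. It gives the time, the measured TCP pose, the force and the opening at its end, in the units of the state.
- get_obs(): the state, without advancing time (a new reading comes with each control period).
- camera(name): name is "side" or "top"; returns the picture (480x640x3 uint8, red, green, blue); there is no depth.
- camera_model(name): a dict with "camera_matrix" (3x3 intrinsics, pixels), "camera_from_world" (4x4, takes a point from world to camera coordinates). Camera axes: x right, y down, z forward; pixel columns grow to the right and rows downward; lengths in m; the calibration is good to about 2 mm. A picture is of the moment at which its call begins. camera_model takes no time and is no camera call.
- hand_in(): hands the job in, once; it reports no verdict.
The state is a dict: "time": time; "qpos": joint angles; "qvel": joint speeds; "joint_torque": joint torques, N m; "eef_pos": TCP position; "eef_rot": TCP orientation; "wrist_force": force on the tool from outside, world axes, zero at the start; "torque": the same for the moment, N m; "width": finger opening in m.
Only numpy, scipy, OpenCV 4.12 (cv2) and the standard library are available. Lean on these libraries where they do the work, as an engineer would, in place of code of your own. Each camera call takes 0.05 s, during which the arm holds its last target. There are 200 camera calls.

## Task

Square up the long flat medicine carton in the labelling jig, only by pushing and never gripping or lifting it: push it along the counter into the bay between the jig's rail and its sliding guide until its short end is against the end stop, then push the guide in until it closes up to the carton and the carton lies flat against the rail. Push gently, since a card carton crushes, and leave everything else on the counter where it stands.

Things in the scene. Friction and masses are not known exactly. Their poses are not given: they have to be found in the camera images.
- jig: Labelling jig fixed to the counter: two aluminium walls, 26 mm high, 14 mm thick, meeting at a right angle. Origin on the counter at the inner corner of their faces, z up. The bay for the carton is the corner at negative x and y, open towards -y; no floor plate, the carton slides on the counter. Jig axes lie within about 10 degrees of the world's (robot on the -x side).
- rail_face (a point): Point on the inner face of the rail (the wall on the far side, +x), 13 mm up, jig axes. The face is the jig's plane x = 0 and runs from y = 0 to -85 mm, then flares outward to y = -104 mm as a lead-in.
- stop_face (a point): Point on the face of the end stop (the wall at the closed end, +y), 13 mm up, jig axes. The face is the jig's plane y = 0, from the rail to x = -186 mm.
- guide (a joint): How far (m) the jig's black sliding guide is pushed towards the rail, along the jig's +x. At 0 its inner face is 113 mm from the rail's face; the gap is 113 mm less this value. Travel 60 mm; starts between 0 and 15 mm. Pushed on its outer face it slides with about 2 N of friction and stays where it is left.
- guide_face (a point): Middle of the guide's inner face, 15 mm up, jig axes. The guide is a black bar parallel to the rail on the robot's side of the bay: 18 mm thick (its outer face, to be pushed, is 18 mm towards -x), 82 mm long (41 mm either way along y), 31 mm high, its -y end flaring 20 mm on, away from the bay. A slide block with a small knob, up to 45 mm high, joins its +y end to the end stop.
- carton: The carton to be squared up: the long flat white card medicine carton with one blue band, lying flat; 68 mm along its x, 120 mm along its y, 42 mm high; 0.11 to 0.22 kg. Origin at the centre of its underside, z up. It starts on the counter before the open end of the bay, with its y axis within about 20 degrees of the jig's y axis.
- cube_carton: Bystander: cube-shaped white carton with a blue band, 52 x 52 mm, 56 mm high, origin at the centre of its underside.
- tall_carton: Bystander: small upright white carton with a blue band, 36 x 50 mm, 88 mm high, origin at the centre of its underside.
- amber_bottle: Bystander: amber tablet bottle, 48 mm across, 85 mm high, origin at the centre of its underside.
- tub: Bystander: white tub, 60 mm across, 70 mm high, origin at the centre of its underside.
- label_roll: Bystander: roll of paper labels lying flat, 56 mm across, 30 mm high, origin at the centre of its underside.
- measure: Bystander: small grey measuring cup, 44 mm across, 50 mm high, origin at the centre of its underside.
Mind the look-alikes: they are no part of the job. What is shaped like the carton but pink is not meant.

How it is judged:
By the outcome, as a careful person would: the job done as asked, in the order asked, and still so for the second after the job is handed in, with the robot touching nothing.
It also fails if it takes over 64 s, if anything falls off the work surface, if the arm or the gripper's body presses on something with over 40 N, if the wrist force passes 120 N, or if a joint passes its speed limit or range.

## Working session

There is one attempt and no reset: what is moved stays moved. The work goes in short steps, Python scripts to look and compute and a tool call to move; the robot and the scene stay as the last step left them, time stands still between calls to the robot, and variables do not carry over. Pictures are saved under pics/ and viewed, about 8 in all and at most 12, crops included, and the job is handed in when it is done.

Besides the shell and the picture viewer there is one more tool, called after "Call:" as name(argument=value, ...), one argument or row to a line, values as JSON. servo_tool: Moves the arm, as the interface text tells. Its arguments: {"type":"object","properties":{"grip":{"type":"array","items":{"type":"number"}},"delta_pos":{"type":"array","items":{"type":"array","items":{"type":"number"}}},"twist":{"type":"array","items":{"type":"array","items":{"type":"number"}}}},"required":["grip","delta_pos","twist"]}

```bash
mkdir -p pics; ls; python3 - <<'E'
from cell import *
import cv2,numpy as np
o=get_obs(); print({k:np.round(v,3) for k,v in o.items()})
for n in("top","side"):
    cv2.imwrite(f"pics/{n}0.png",camera(n)[:,:,::-1]); m=camera_model(n); print(n,np.round(m["camera_matrix"],1).tolist(),np.round(m["camera_from_world"],3).tolist())
E
```

```text
pics
{'time': np.float64(0.0), 'qpos': array([-1.299,  0.424,  1.631,  0.   ,  1.089, -0.019]), 'qvel': array([ 0.002, -0.   ,  0.   ,  0.001, -0.   ,  0.   ]), 'joint_torque': array([-1.0000e-03, -5.5739e+01, -2.8174e+01, -0.0000e+00,  7.0000e-03,
        0.0000e+00]), 'eef_pos': array([ 0.179, -0.598,  0.242]), 'eef_rot': array([ 0.567,  0.423,  0.568, -0.422]), 'wrist_force': array([-0.473, -0.383, -0.591]), 'torque': array([-0.041, -0.026, -0.011]), 'width': np.float64(0.086)}
top [[543.3, 0.0, 323.3], [0.0, 543.3, 228.7], [0.0, 0.0, 1.0]] [[0.012, -1.0, -0.005, -0.032], [-0.989, -0.011, -0.148, 0.565], [0.148, 0.007, -0.989, 1.019], [0.0, 0.0, 0.0, 1.0]]
side [[486.3, 0.0, 321.2], [0.0, 486.3, 239.3], [0.0, 0.0, 1.0]] [[-0.937, -0.35, 0.021, 0.542], [-0.234, 0.581, -0.78, 0.194], [0.261, -0.735, -0.626, 0.891], [0.0, 0.0, 0.0, 1.0]]
```

View pics/top0.png

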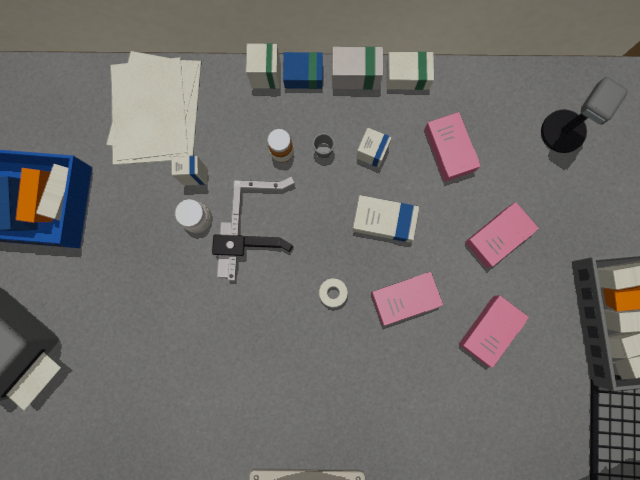

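View pics/side0.png

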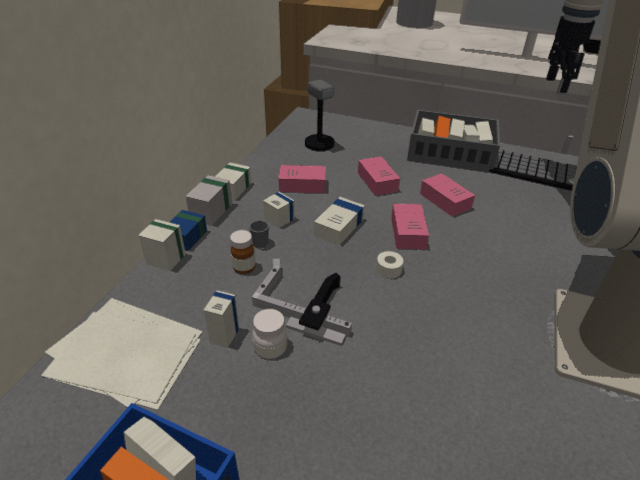

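Top view: the jig corner is near (238,187) with the rail running right to about (280,187). The black guide is at (215–292,243) and the carton is centred near (386,219). The pink boxes and bystanders are clear of the straight path. Next I'll enlarge the work area.

```bash
python3 - <<'E'
import cv2
a=cv2.imread("pics/top0.png")[165:300,205:435]
b=cv2.resize(a,None,fx=3.4,fy=3.4,interpolation=cv2.INTER_CUBIC)
cv2.imwrite("pics/crop0.png",b);print(b.shape)
E
```

```text
(459, 782, 3)
```

View pics/crop0.png

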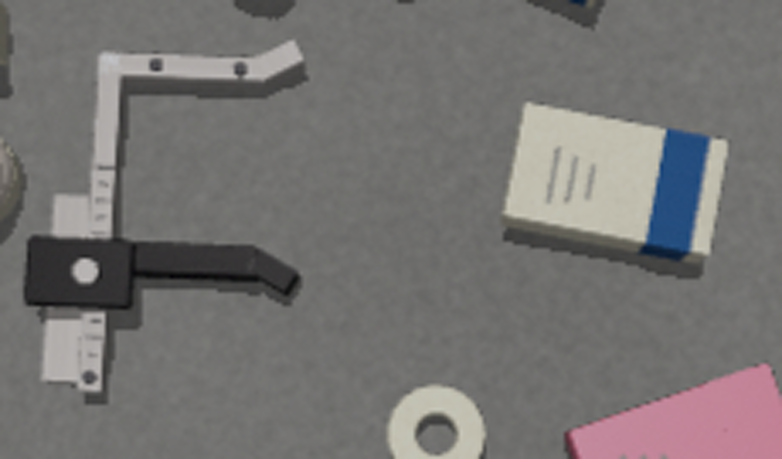

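The enlarged crop shows the rail's inner top edge from (121,78) to (258,81). The stop's inner edge runs (121,80) to (104,385), and the guide's inner edge (135,242) to (253,247). The carton's top corners are (527,102), (727,140), (708,254) and (503,213).

```bash
cat > h.py <<'E'
import numpy as np, cv2
from cell import *
def unproj(uv,z,n="top"):
    m=camera_model(n);K=m["camera_matrix"];T=np.array(m["camera_from_world"]);R=T[:3,:3];c=-R.T@T[:3,3]
    d=(R.T@np.linalg.solve(K,np.c_[np.atleast_2d(uv),np.ones(len(np.atleast_2d(uv)))].T)).T
    return (c+d*((z-c[2])/d[:,2])[:,None])[:,:2]
def proj(P,n="top"):
    m=camera_model(n);T=np.array(m["camera_from_world"]);p=(T[:3,:3]@np.atleast_2d(P).T).T+T[:3,3]
    q=(np.array(m["camera_matrix"])@p.T).T; return q[:,:2]/q[:,2:]
E
python3 - <<'E'
from h import *
f=lambda *p:np.array(p)/3.4-.3+[205,165]
r=unproj(f((121,78),(258,81)),.026); s=unproj(f((121,80),(104,385)),.026); g=unproj(f((135,242),(253,247)),.031); go=unproj(f((135,277),(253,277)),.031)
c=unproj(f((527,102),(727,140),(708,254),(503,213)),.042)
print("rail",r.round(4).tolist(),"stop",s.round(4).tolist(),"guide",g.round(4).tolist(),go.round(4).tolist());print("carton",c.round(4).tolist(),c.mean(0))
an=lambda v:np.degrees(np.arctan2(v[1],v[0]))
print("rail ang",an(r[0]-r[1])-90,"stop",an(s[0]-s[1]),"guide",an(g[0]-g[1])-90)
print("carton sizes",[np.linalg.norm(c[i]-c[(i+1)%4]) for i in range(4)],"yaw",an(c[0]-c[1])-90,an(c[3]-c[2])-90)
print("len rail",np.linalg.norm(r[0]-r[1]))
lr=unproj(np.array([[333,293]]),.03);print("roll",lr,"pink",unproj(f((570,432)),.04),"cup",unproj([[323,143]],.05),"cube",unproj([[374,146]],.056))
E
```

```text
rail [[0.6487, 0.1417], [0.6477, 0.0608]] stop [[0.6475, 0.1417], [0.4679, 0.1453]] guide [[0.5505, 0.1294], [0.5483, 0.061]] [[0.5301, 0.1287], [0.5309, 0.0605]]
carton [[0.6334, -0.0968], [0.6122, -0.2122], [0.5457, -0.2004], [0.5682, -0.0831]] [ 0.58987523 -0.14815413]
rail ang -0.6711753319549274 stop -1.152672590731025 guide -1.8063125665775033
carton sizes [np.float64(0.11735670696165457), np.float64(0.06750615339298478), np.float64(0.1194208662575699), np.float64(0.06660890608637718)] yaw -10.382393185684748 -10.822446829571419
len rail 0.08091133707021693
roll [[ 0.44075982 -0.04612864]] pink [[ 0.44370776 -0.12157887]] cup [[ 0.73555337 -0.02332838]] cube [[ 0.72857194 -0.12391133]]
```

```bash
cat >> h.py <<'E'
from scipy.spatial.transform import Rotation as Ro
def tool():
    o=get_obs(); return o, Ro.from_quat(np.roll(o["eef_rot"],-1))
def to(target):  # shift in tool axes, units of 40 mm
    o,R=tool(); return R.inv().apply(np.array(target)-o["eef_pos"])/.04
E
python3 - <<'E'
from h import *
o,R=tool();print(R.as_matrix().round(3),o["eef_pos"])
yj=np.radians(-1.0);X=np.array([np.cos(yj),np.sin(yj),0])
for s in(1,-1):
    z=s*X;x=np.array([0,0,-1.]);G=np.c_[x,np.cross(z,x),z]
    print(s,"twist units",(R.inv()*Ro.from_matrix(G)).as_rotvec(degrees=True)/6)
print(to([.584,-.25,.20]))
E
```

```text
[[-0.     0.958  0.287]
 [ 0.001  0.287 -0.958]
 [-1.     0.    -0.001]] [ 0.179099   -0.59829235  0.24161904]
1 twist units [-1.20562292e+01 -1.13267432e-02 -8.70879835e-03]
-1 twist units [ 1.79437654e+01 -9.47562291e-03  1.23240822e-02]
[ 1.04849383 12.19413694 -5.43774   ]
```

Call:
servo_tool(
  grip=[-0.4, -0.4, -0.4, -0.4, -0.4],
  delta_pos=[
    [0, 0.81, -0.36],
    [0, 0.81, -0.36],
    [0, 0.81, -0.36],
    [0, 0.81, -0.36],
    [0, 0.81, -0.36],
  ],
  twist=[
    [0, 0, 0],
    [0, 0, 0],
    [0, 0, 0],
    [0, 0, 0],
    [0, 0, 0],
  ],
)

```text
time: 0.52
eef_pos: [0.3145, -0.4819, 0.242]
eef_rot: [0.567, 0.423, 0.567, -0.422]
wrist_force: [-0.8, -0.7, 0.6]
width: 0.0264
```

Call:
servo_tool(
  grip=[-0.4, -0.4, -0.4, -0.4, -0.4],
  delta_pos=[
    [0, 0.81, -0.36],
    [0, 0.81, -0.36],
    [0, 0.81, -0.36],
    [0, 0.81, -0.36],
    [0, 0.81, -0.36],
  ],
  twist=[
    [0, 0, 0],
    [0, 0, 0],
    [0, 0, 0],
    [0, 0, 0],
    [0, 0, 0],
  ],
)

```text
time: 0.93
eef_pos: [0.4493, -0.3664, 0.2421]
eef_rot: [0.567, 0.422, 0.567, -0.422]
wrist_force: [0.0, -0.6, 0.2]
width: 0.0256
```

Call:
servo_tool(
  grip=[-0.4, -0.4, -0.4, -0.4, -0.4],
  delta_pos=[
    [0, 0.81, -0.36],
    [0, 0.81, -0.36],
    [0, 0.81, -0.36],
    [0, 0.81, -0.36],
    [0, 0.81, -0.36],
  ],
  twist=[
    [0, 0, 0],
    [0, 0, 0],
    [0, 0, 0],
    [0, 0, 0],
    [0, 0, 0],
  ],
)

```text
time: 1.35
eef_pos: [0.5838, -0.251, 0.242]
eef_rot: [0.567, 0.422, 0.567, -0.422]
wrist_force: [-0.3, -0.8, 0.2]
width: 0.0259
```

Call:
servo_tool(
  grip=[-0.4, -0.4, -0.4, -0.4, -0.4],
  delta_pos=[
    [0, 0, 0],
    [0, 0, 0],
    [0, 0, 0],
    [0, 0, 0],
    [0, 0, 0],
  ],
  twist=[
    [-1, 0, 0],
    [-1, 0, 0],
    [-1, 0, 0],
    [-1, 0, 0],
    [-1, 0, 0],
  ],
)

```text
time: 1.77
eef_pos: [0.5827, -0.2521, 0.2417]
eef_rot: [0.657, 0.259, 0.658, -0.259]
wrist_force: [-0.3, -0.3, 0.1]
width: 0.0252
```

Call:
servo_tool(
  grip=[-0.4, -0.4, -0.4, -0.4, -0.4],
  delta_pos=[
    [0, 0, 0],
    [0, 0, 0],
    [0, 0, 0],
    [0, 0, 0],
    [0, 0, 0],
  ],
  twist=[
    [-1, 0, 0],
    [-1, 0, 0],
    [-1, 0, 0],
    [-1, 0, 0],
    [-1, 0, 0],
  ],
)

```text
time: 2.18
eef_pos: [0.5826, -0.2523, 0.2418]
eef_rot: [0.702, 0.08, 0.703, -0.08]
wrist_force: [1.1, -0.4, -0.7]
width: 0.0257
```

Call:
servo_tool(
  grip=[-0.4, -0.4, -0.4],
  delta_pos=[
    [0, 0, 0],
    [0, 0, 0],
    [0, 0, 0],
  ],
  twist=[
    [-1, 0, 0],
    [-1, 0, 0],
    [-0.06, 0, 0],
  ],
)

```text
time: 2.43
eef_pos: [0.5826, -0.2524, 0.2419]
eef_rot: [0.707, 0.005, 0.707, -0.005]
wrist_force: [-0.1, -0.3, -0.1]
width: 0.026
```

Call:
servo_tool(
  grip=[-0.4, -0.4, -0.4, -0.4, -0.4],
  delta_pos=[
    [0.9, 0, 0],
    [0.9, 0, 0],
    [0.9, 0, 0],
    [0.9, 0, 0],
    [0.5, 0, 0],
  ],
  twist=[
    [0, 0, 0],
    [0, 0, 0],
    [0, 0, 0],
    [0, 0, 0],
    [0, 0, 0],
  ],
)

```text
time: 2.85
eef_pos: [0.5806, -0.2514, 0.0741]
eef_rot: [0.705, 0.008, 0.709, -0.006]
wrist_force: [-0.5, 0.5, 0.2]
width: 0.0258
```

Call:
servo_tool(
  grip=[-0.4, -0.4, -0.4, -0.4],
  delta_pos=[
    [0.5, 0, 0],
    [0.5, 0, 0],
    [0.35, 0, 0],
    [0, 0, 0],
  ],
  twist=[
    [0, 0, 0],
    [0, 0, 0],
    [0, 0, 0],
    [0, 0, 0],
  ],
)

```text
time: 3.18
eef_pos: [0.5808, -0.2515, 0.0211]
eef_rot: [0.705, 0.007, 0.709, -0.006]
wrist_force: [-0.2, 0.4, 0.3]
width: 0.0256
```

```bash
python3 - <<'E'
from h import *
o,R=tool();print(R.as_matrix().round(3),o["eef_pos"],o["wrist_force"])
a=camera("top")[:,:,::-1];cv2.imwrite("pics/t1.png",a);cv2.imwrite("pics/c1.png",cv2.resize(a[165:300,205:435],None,fx=3.4,fy=3.4,interpolation=cv2.INTER_CUBIC)[:, 150:])
E
```

```text
[[-0.005  0.019  1.   ]
 [ 0.002  1.    -0.019]
 [-1.     0.002 -0.005]] [ 0.58082787 -0.25154064  0.02110549] [-0.18650943  0.3593068   0.31080725]
```

```bash
python3 - <<'E'
import cv2
a=cv2.imread("pics/t1.png")[150:320,300:500]
cv2.imwrite("pics/c1.png",cv2.resize(a,None,fx=3.4,fy=3.4,interpolation=cv2.INTER_CUBIC))
E
```

```text
(no output)
```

View pics/c1.png

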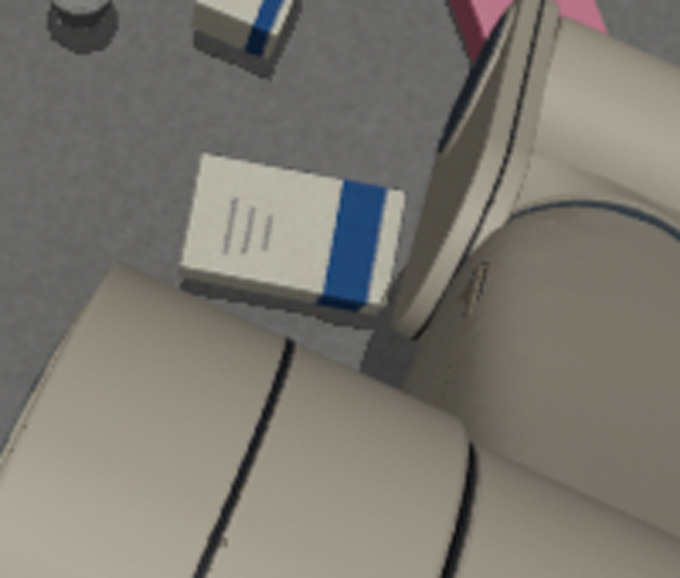

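The top view is partly blocked by the arm, but the carton is unmoved, with its near end at about (395,245) in the crop. I'll start pushing.

Call:
servo_tool(
  grip=[-0.4, -0.4, -0.4, -0.4, -0.4],
  delta_pos=[
    [0, 0.1, 0.08],
    [0, 0.12, 0.09],
    [0, 0.12, 0.08],
    [0, 0.12, 0],
    [0, 0.12, 0],
  ],
  twist=[
    [0, 0, 0],
    [0, 0, 0],
    [0, 0, 0],
    [0, 0, 0],
    [0, 0, 0],
  ],
)

```text
time: 3.65
eef_pos: [0.5941, -0.2288, 0.0252]
eef_rot: [0.708, 0.006, 0.707, -0.006]
wrist_force: [-0.6, 0.1, 0.4]
width: 0.0255
```

Call:
servo_tool(
  grip=[-0.4, -0.4, -0.4, -0.4, -0.4],
  delta_pos=[
    [0, 0.12, 0],
    [0, 0.12, 0],
    [0, 0.12, 0],
    [0, 0.12, 0],
    [0, 0.12, 0],
  ],
  twist=[
    [0, 0, 0],
    [0, 0, 0],
    [0, 0, 0],
    [0, 0, 0],
    [0, 0, 0],
  ],
)

```text
time: 4.07
eef_pos: [0.594, -0.2052, 0.0246]
eef_rot: [0.707, 0.006, 0.707, -0.006]
wrist_force: [-0.6, -1.6, 2.0]
width: 0.0261
```

Call:
servo_tool(
  grip=[-0.4, -0.4, -0.4, -0.4, -0.4],
  delta_pos=[
    [0, 0.12, 0],
    [0, 0.12, 0],
    [0, 0.12, 0],
    [0, 0.12, 0],
    [0, 0.12, 0],
  ],
  twist=[
    [0, 0, 0],
    [0, 0, 0],
    [0, 0, 0],
    [0, 0, 0],
    [0, 0, 0],
  ],
)

```text
time: 4.48
eef_pos: [0.5939, -0.181, 0.0243]
eef_rot: [0.707, 0.006, 0.707, -0.006]
wrist_force: [1.3, -2.7, 2.2]
width: 0.0258
```

```bash
python3 - <<'E'
from h import *
o,R=tool();print(R.as_matrix().round(3),o["eef_pos"],o["wrist_force"])
a=camera("side")[:,:,::-1];b=camera("top")[:,:,::-1];cv2.imwrite("pics/s2.png",a);cv2.imwrite("pics/t2.png",b)
A=cv2.resize(a[150:370,200:480],None,fx=2.1,fy=2.1)[:, :];B=cv2.resize(b[165:300,230:430],None,fx=2,fy=2,interpolation=cv2.INTER_CUBIC)
c=np.zeros((600,800,3),np.uint8);c[:min(330,270),:400]=B[:270];cA=cv2.resize(a[150:350,220:480],None,fx=1.538,fy=1.538);c[280:280+cA.shape[0],:cA.shape[1]]=cA
cv2.imwrite("pics/c2.png",c)
E
```

```text
[[-0.     0.017  1.   ]
 [ 0.     1.    -0.017]
 [-1.     0.    -0.   ]] [ 0.59389293 -0.18098555  0.0242691 ] [ 1.32029816 -2.74278913  2.1617428 ]
```

View pics/c2.png

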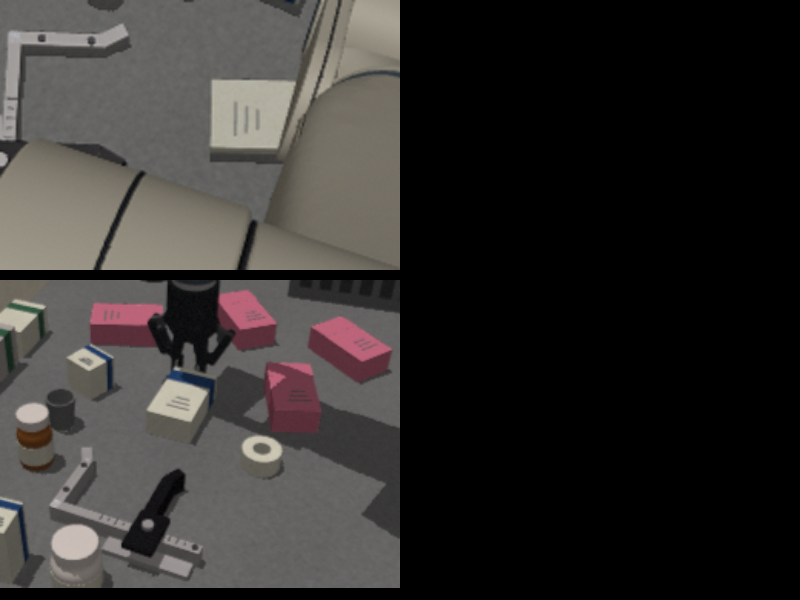

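The carton is now square to the pusher: its left end sits at about (210,80)–(210,152) in the top half. The pusher is behind it and the bystanders haven't moved.

```bash
python3 - <<'E'
from h import *
print(unproj(np.array([[210,80],[210,152],[295,81]])/2-.25+[230,165],.042))
E
```

```text
[[ 0.61268819 -0.0478347 ]
 [ 0.54141392 -0.04845718]
 [ 0.61259171 -0.13128319]]
```

Call:
servo_tool(
  grip=[-0.4, -0.4, -0.4, -0.4, -0.4],
  delta_pos=[
    [0, 0.13, 0.018],
    [0, 0.13, 0.018],
    [0, 0.13, 0.018],
    [0, 0.13, 0.018],
    [0, 0.13, 0.018],
  ],
  twist=[
    [0, 0, 0],
    [0, 0, 0],
    [0, 0, 0],
    [0, 0, 0],
    [0, 0, 0],
  ],
)

```text
time: 5.0
eef_pos: [0.5981, -0.1548, 0.0242]
eef_rot: [0.707, 0.006, 0.707, -0.006]
wrist_force: [-0.6, -1.6, -1.0]
width: 0.0256
```

Call:
servo_tool(
  grip=[-0.4, -0.4, -0.4, -0.4, -0.4],
  delta_pos=[
    [0, 0.13, 0.018],
    [0, 0.13, 0.018],
    [0, 0.13, 0.018],
    [0, 0.13, 0.018],
    [0, 0.13, 0.018],
  ],
  twist=[
    [0, 0, 0],
    [0, 0, 0],
    [0, 0, 0],
    [0, 0, 0],
    [0, 0, 0],
  ],
)

```text
time: 5.42
eef_pos: [0.6023, -0.129, 0.0243]
eef_rot: [0.707, 0.006, 0.707, -0.006]
wrist_force: [-0.6, -1.4, -0.7]
width: 0.0256
```

Call:
servo_tool(
  grip=[-0.4, -0.4, -0.4, -0.4, -0.4],
  delta_pos=[
    [0, 0.13, 0.018],
    [0, 0.13, 0.018],
    [0, 0.13, 0.018],
    [0, 0.13, 0.018],
    [0, 0, 0],
  ],
  twist=[
    [0, 0, 0],
    [0, 0, 0],
    [0, 0, 0],
    [0, 0, 0],
    [0, 0, 0],
  ],
)

```text
time: 5.83
eef_pos: [0.6055, -0.1078, 0.0243]
eef_rot: [0.707, 0.006, 0.707, -0.006]
wrist_force: [-0.8, -0.3, -0.1]
width: 0.0253
```

```bash
python3 - <<'E'
from h import *
o,R=tool();print(R.as_matrix().round(3),o["eef_pos"],o["wrist_force"])
b=camera("top")[:,:,::-1];a=camera("side")[:,:,::-1];cv2.imwrite("pics/t3.png",b)
B=cv2.resize(b[165:275,205:405],None,fx=4,fy=4,interpolation=cv2.INTER_CUBIC)
cv2.imwrite("pics/c3.png",np.vstack([B,cv2.resize(a[190:350,230:450],(206,150))[:, :].repeat(1,0) if 0 else np.zeros((1,800,3),np.uint8)]))
E
```

```text
[[-0.     0.016  1.   ]
 [ 0.     1.    -0.016]
 [-1.     0.    -0.   ]] [ 0.60554128 -0.10777885  0.0243477 ] [-0.7958401  -0.28732738 -0.08231303]
```

View pics/c3.png

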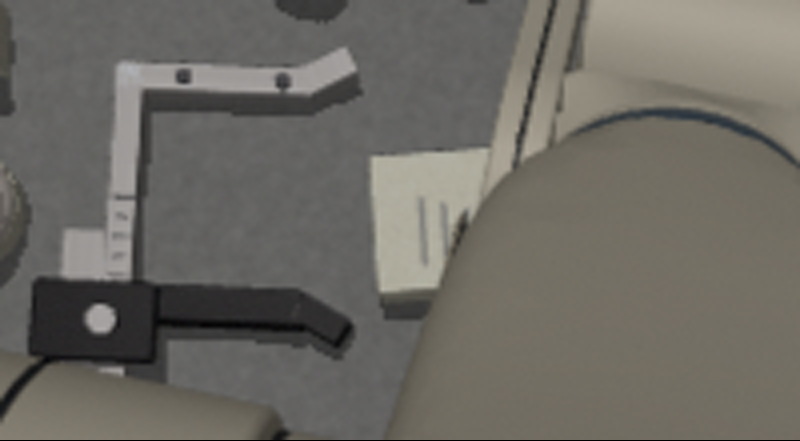

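The carton's top edge runs (370,157)→(490,150) and its front edge (370,157)→(378,293), so it has yawed slightly counter-clockwise. It is still outside the flares.

```bash
python3 - <<'E'
from h import *
c=unproj(np.array([[370,157],[378,293],[490,150]])/4-.37+[205,165],.042)
v=c[0]-c[1];w=c[0]-c[2];print(c,np.hypot(*v),np.degrees(np.arctan2(-v[1],-v[0]))%180,"yaw",np.degrees(np.arctan2(v[1],v[0])),np.degrees(np.arctan2(w[1],w[0]))-90)
y=np.radians(3.3);ux=np.array([np.cos(y),np.sin(y)]);uy=np.array([-np.sin(y),np.cos(y)])
m=c[0]-.034*ux;print("front mid",m,"centre",m-.06*uy,"back mid",m-.12*uy,"back corners",m-.12*uy-.034*ux,m-.12*uy+.034*ux)
E
```

```text
[[ 0.61362885  0.02612642]
 [ 0.54627095  0.02095229]
 [ 0.61776915 -0.03280825]] 0.06755633676931655 4.3925759350738645 yaw 4.3925759350738725 4.018567302485081
front mid [0.57968523 0.02416924] centre [ 0.58313907 -0.03573127] back mid [ 0.58659291 -0.09563178] back corners [ 0.55264929 -0.09758895] [ 0.62053653 -0.0936746 ]
```

Call:
servo_tool(
  grip=[-0.4, -0.4, -1, -1, -1],
  delta_pos=[
    [0, -0.25, 0],
    [-0.5, 0, 0],
    [-0.7, 0, 0],
    [-0.6, 0, 0],
    [0, 0.4, -0.5],
  ],
  twist=[
    [0, 0, 0],
    [0, 0, 0],
    [0, 0, 0],
    [0, 0, 0],
    [0, 0, 0],
  ],
)

```text
time: 6.35
eef_pos: [0.5921, -0.1061, 0.1016]
eef_rot: [0.712, 0.006, 0.703, -0.008]
wrist_force: [1.3, -0.1, 0.2]
width: -0.0001
```

Call:
servo_tool(
  grip=[-1, -1, -1, -1],
  delta_pos=[
    [0, 0.6, -0.6],
    [0, 0.6, -0.6],
    [0, 0.4, -0.4],
    [0, 0, 0],
  ],
  twist=[
    [0, 0, 0],
    [0, 0, 0],
    [0, 0, 0],
    [0, 0, 0],
  ],
)

```text
time: 6.68
eef_pos: [0.5185, -0.0358, 0.096]
eef_rot: [0.705, 0.006, 0.709, -0.005]
wrist_force: [0.3, 0.5, 0.3]
width: -0.0002
```

```bash
python3 - <<'E'
from h import *
o,R=tool();print(R.as_matrix().round(3),o["eef_pos"],o["width"],to([.520,-.036,.023]))
b=camera("side")[:,:,::-1];cv2.imwrite("pics/s4.png",b)
cv2.imwrite("pics/c4.png",cv2.resize(b[170:350,230:460],None,fx=3.2,fy=3.2,interpolation=cv2.INTER_CUBIC))
E
```

```text
[[-0.004  0.016  1.   ]
 [ 0.001  1.    -0.016]
 [-1.     0.001 -0.004]] [ 0.51847039 -0.03584889  0.09597122] -0.0001946605823824998 [ 1.82408804 -0.00438353  0.04647125]
```

View pics/c4.png

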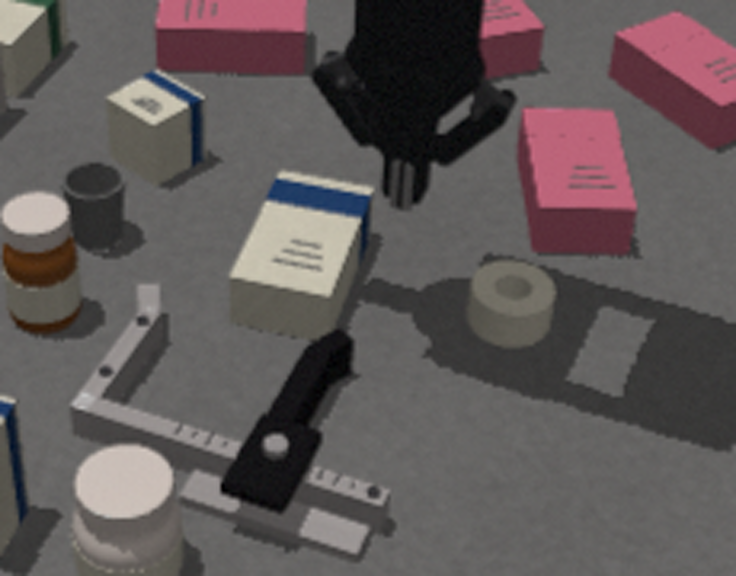

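The side view shows the shut fingers above and to the robot's side of the carton. There is free counter between the carton and the label roll at (510,305). I'll lower there and push the carton sideways towards +x.

Call:
servo_tool(
  grip=[-1, -1, -1, -1],
  delta_pos=[
    [0.7, 0, 0],
    [0.7, 0, 0],
    [0.4, 0, 0],
    [0, 0, 0],
  ],
  twist=[
    [0, 0, 0],
    [0, 0, 0],
    [0, 0, 0],
    [0, 0, 0],
  ],
)

```text
time: 7.07
eef_pos: [0.5217, -0.0384, 0.0216]
eef_rot: [0.706, 0.006, 0.708, -0.006]
wrist_force: [-0.2, -0.5, -0.5]
width: -0.0001
```

Call:
servo_tool(
  grip=[-1, -1, -1, -1, -1],
  delta_pos=[
    [0, 0, 0.1],
    [0, 0, 0.1],
    [0, 0, 0.1],
    [0, 0, 0.1],
    [0, 0, 0.08],
  ],
  twist=[
    [0, 0, 0],
    [0, 0, 0],
    [0, 0, 0],
    [0, 0, 0],
    [0, 0, 0],
  ],
)

```text
time: 7.48
eef_pos: [0.5427, -0.0379, 0.0253]
eef_rot: [0.707, 0.006, 0.707, -0.006]
wrist_force: [-1.9, -0.7, 1.7]
width: -0.0
```

Call:
servo_tool(
  grip=[-1, -1, -1, -1, -1],
  delta_pos=[
    [0, 0, 0.08],
    [0, 0, 0.08],
    [0, 0, 0.08],
    [0, 0, 0.08],
    [0, 0, 0.08],
  ],
  twist=[
    [0, 0, 0],
    [0, 0, 0],
    [0, 0, 0],
    [0, 0, 0],
    [0, 0, 0],
  ],
)

```text
time: 7.9
eef_pos: [0.558, -0.0379, 0.0243]
eef_rot: [0.707, 0.006, 0.707, -0.006]
wrist_force: [-2.0, 0.0, 1.5]
width: 0.0001
```

```bash
python3 - <<'E'
from h import *
o,R=tool();print(R.as_matrix().round(3),o["eef_pos"],o["wrist_force"])
b=camera("top")[:,:,::-1];a=camera("side")[:,:,::-1];cv2.imwrite("pics/s5.png",a);cv2.imwrite("pics/t5.png",b)
B=cv2.resize(b[165:265,240:440],None,fx=4,fy=4,interpolation=cv2.INTER_CUBIC)
A=cv2.resize(a[190:290,230:400],None,fx=2,fy=2);c=np.zeros((600,800,3),np.uint8);c[:400]=B;c[400:,:340]=A
cv2.imwrite("pics/c5.png",c)
E
```

```text
[[-0.     0.017  1.   ]
 [ 0.     1.    -0.017]
 [-1.     0.    -0.   ]] [ 0.55800922 -0.03793955  0.02432903] [-2.04791939  0.02725623  1.45491822]
```

View pics/c5.png

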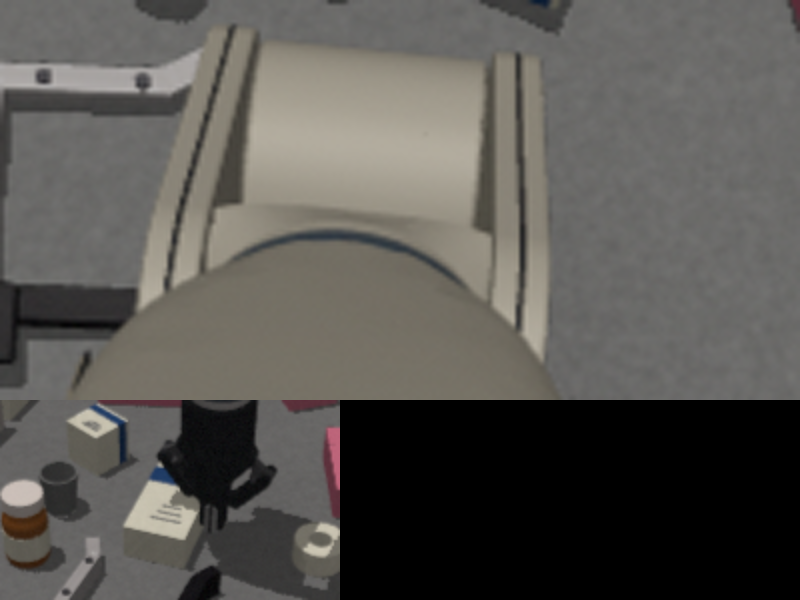

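Top view is blocked by the wrist. The side view shows the carton shifted towards the rail and roughly in line with it, with the roll and cup unmoved. I'll go back behind it and measure numerically.

Call:
servo_tool(
  grip=[-1, -1, -1, -1, -0.4],
  delta_pos=[
    [0, 0, -0.3],
    [-0.6, 0, 0],
    [-0.7, 0, 0],
    [-0.5, 0, 0],
    [0, -0.6, 0.4],
  ],
  twist=[
    [0, 0, 0],
    [0, 0, 0],
    [0, 0, 0],
    [0, 0, 0],
    [0, 0, 0],
  ],
)

```text
time: 8.42
eef_pos: [0.5616, -0.0599, 0.0997]
eef_rot: [0.708, 0.005, 0.706, -0.005]
wrist_force: [1.3, 0.7, -1.0]
width: 0.0109
```

Call:
servo_tool(
  grip=[-0.4, -0.4, -0.4, -0.4, -0.4],
  delta_pos=[
    [0, -0.6, 0.4],
    [0, -0.6, 0.4],
    [0, -0.7, 0.3],
    [0, -0.7, 0],
    [0, 0, 0],
  ],
  twist=[
    [0, 0, 0],
    [0, 0, 0],
    [0, 0, 0],
    [0, 0, 0],
    [0, 0, 0],
  ],
)

```text
time: 8.83
eef_pos: [0.605, -0.1713, 0.0966]
eef_rot: [0.708, 0.006, 0.706, -0.008]
wrist_force: [-1.0, 0.3, -1.0]
width: 0.0254
```

```bash
python3 - <<'E'
from h import *
o,R=tool();print(o["eef_pos"],o["wrist_force"],o["width"])
b=camera("top")[:,:,::-1];cv2.imwrite("pics/t6.png",b)
# rectify to z=.042: 0.5 mm/px, col ~ -y, row ~ -x ; region y in [.16,-.16], x in [.72,.50]
P=np.array([[.72,.16],[.72,-.16],[.50,-.16],[.50,.16]]);uv=proj(np.c_[P,[.042]*4]).astype(np.float32)
D=np.array([[0,0],[800,0],[800,550],[0,550]],np.float32)
w=cv2.warpPerspective(b,cv2.getPerspectiveTransform(uv,D),(800,550));cv2.imwrite("pics/c6.png",w)
E
```

```text
[ 0.60504741 -0.17130398  0.0965806 ] [-0.98268151  0.29828266 -1.02087121] 0.025377322381968322
```

View pics/c6.png

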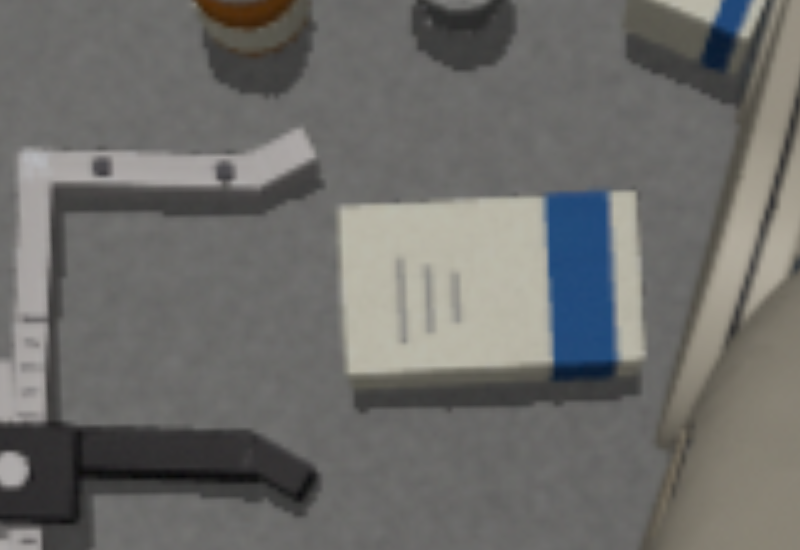

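In this rectified view (0.4 mm/px) the carton's corners are (340,207), (636,191), (644,360) and (350,377). That puts its centre at about (0.606,−0.037) with yaw about +3°, in line with the bay. Next I push its back end with the pusher shifted slightly to −x so it squares up.

Call:
servo_tool(
  grip=[-0.4, -0.4, -0.4, -0.4, -0.4],
  delta_pos=[
    [0.7, 0, -0.1],
    [0.7, 0, -0.05],
    [0.43, 0, 0],
    [0, 0.4, 0],
    [0, 0.5, 0],
  ],
  twist=[
    [0, 0, 0],
    [0, 0, 0],
    [0, 0, 0],
    [0, 0, 0],
    [0, 0, 0],
  ],
)

```text
time: 9.3
eef_pos: [0.5974, -0.1299, 0.022]
eef_rot: [0.706, 0.007, 0.708, -0.006]
wrist_force: [0.1, -0.4, -0.0]
width: 0.0255
```

Call:
servo_tool(
  grip=[-0.4, -0.4, -0.4, -0.4, -0.4],
  delta_pos=[
    [0, 0.3, 0],
    [0, 0.12, 0],
    [0, 0.12, 0],
    [0, 0.12, 0],
    [0, 0.12, 0],
  ],
  twist=[
    [0, 0, 0],
    [0, 0, 0],
    [0, 0, 0],
    [0, 0, 0],
    [0, 0, 0],
  ],
)

```text
time: 9.72
eef_pos: [0.5992, -0.0995, 0.0238]
eef_rot: [0.707, 0.006, 0.707, -0.006]
wrist_force: [-0.5, -2.0, 1.5]
width: 0.0258
```

Call:
servo_tool(
  grip=[-0.4, -0.4, -0.4, -0.4, -0.4],
  delta_pos=[
    [0, 0.12, -0.003],
    [0, 0.12, -0.003],
    [0, 0.12, -0.003],
    [0, 0.12, -0.003],
    [0, 0.12, -0.003],
  ],
  twist=[
    [0, 0, 0],
    [0, 0, 0],
    [0, 0, 0],
    [0, 0, 0],
    [0, 0, 0],
  ],
)

```text
time: 10.13
eef_pos: [0.5987, -0.0753, 0.0232]
eef_rot: [0.707, 0.006, 0.707, -0.006]
wrist_force: [0.3, -2.5, 1.6]
width: 0.0259
```

Call:
servo_tool(
  grip=[-0.4, -0.4, -0.4, -0.4, -0.4],
  delta_pos=[
    [0, 0.12, -0.003],
    [0, 0.12, -0.003],
    [0, 0.12, -0.003],
    [0, 0.12, -0.003],
    [0, 0, 0],
  ],
  twist=[
    [0, 0, 0],
    [0, 0, 0],
    [0, 0, 0],
    [0, 0, 0],
    [0, 0, 0],
  ],
)

```text
time: 10.55
eef_pos: [0.5982, -0.0552, 0.023]
eef_rot: [0.707, 0.006, 0.707, -0.006]
wrist_force: [-0.5, -0.6, -0.0]
width: 0.0257
```

```bash
cat >> h.py <<'E'
def rect(b,z=.042):
    P=np.array([[.72,.16],[.72,-.16],[.50,-.16],[.50,.16]]);uv=proj(np.c_[P,[z]*4]).astype(np.float32)
    D=np.array([[0,0],[800,0],[800,550],[0,550]],np.float32)
    return cv2.warpPerspective(b,cv2.getPerspectiveTransform(uv,D),(800,550))
E
python3 - <<'E'
from h import *
o,R=tool();print(R.as_matrix().round(3),o["eef_pos"],o["wrist_force"],o["width"])
b=camera("top")[:,:,::-1];cv2.imwrite("pics/t7.png",b);w=rect(b);cv2.imwrite("pics/c7.png",w[100:500])
E
```

```text
[[-0.     0.016  1.   ]
 [ 0.     1.    -0.016]
 [-1.     0.    -0.001]] [ 0.59821563 -0.05518173  0.02296483] [-0.49273979 -0.56202903 -0.00723315] 0.025666396635077873
```

View pics/c7.png

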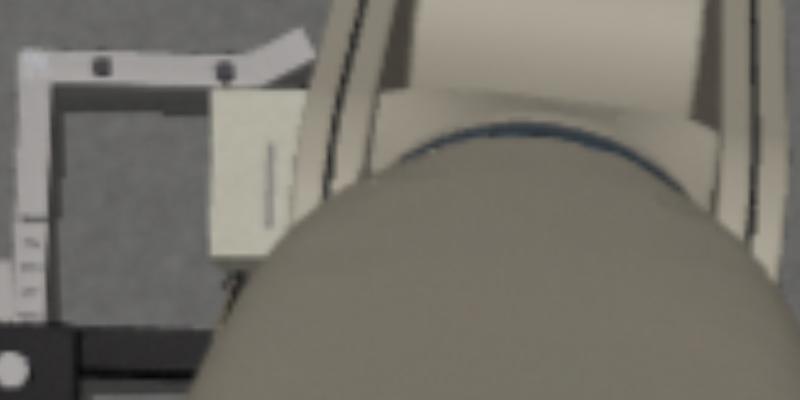

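The carton is in the bay mouth, squared up. Its front edge is at column 210 and spans rows 89–256 of the crop, so x is 0.578–0.644, y is 0.076, and the gap to the rail is about 3 mm. About 66 mm remain to the stop.

Call:
servo_tool(
  grip=[-0.4, -0.4, -0.4, -0.4, -0.4],
  delta_pos=[
    [0, 0.12, -0.003],
    [0, 0.12, -0.003],
    [0, 0.12, -0.003],
    [0, 0.12, -0.003],
    [0, 0.12, -0.003],
  ],
  twist=[
    [0, 0, 0],
    [0, 0, 0],
    [0, 0, 0],
    [0, 0, 0],
    [0, 0, 0],
  ],
)

```text
time: 11.02
eef_pos: [0.5981, -0.0317, 0.023]
eef_rot: [0.707, 0.006, 0.707, -0.006]
wrist_force: [-0.2, -1.2, -0.7]
width: 0.0257
```

Call:
servo_tool(
  grip=[-0.4, -0.4, -0.4, -0.4, -0.4],
  delta_pos=[
    [0, 0.12, -0.003],
    [0, 0.12, -0.003],
    [0, 0.12, -0.003],
    [0, 0.12, -0.003],
    [0, 0.1, 0],
  ],
  twist=[
    [0, 0, 0],
    [0, 0, 0],
    [0, 0, 0],
    [0, 0, 0],
    [0, 0, 0],
  ],
)

```text
time: 11.43
eef_pos: [0.5981, -0.0085, 0.0231]
eef_rot: [0.707, 0.006, 0.707, -0.006]
wrist_force: [-0.2, -1.6, -0.6]
width: 0.0257
```

Call:
servo_tool(
  grip=[-0.4, -0.4, -0.4, -0.4],
  delta_pos=[
    [0, 0.08, 0],
    [0, 0.06, 0],
    [0, 0.05, 0],
    [0, 0.05, 0],
  ],
  twist=[
    [0, 0, 0],
    [0, 0, 0],
    [0, 0, 0],
    [0, 0, 0],
  ],
)

```text
time: 11.77
eef_pos: [0.5983, 0.0006, 0.0231]
eef_rot: [0.707, 0.006, 0.707, -0.006]
wrist_force: [0.1, -1.0, -0.6]
width: 0.0256
```

Call:
servo_tool(
  grip=[-0.4, -0.4, -0.4, -0.4, -0.4],
  delta_pos=[
    [0, 0.03, 0],
    [0, 0.03, 0],
    [0, 0.03, 0],
    [0, 0.03, 0],
    [0, 0.025, 0],
  ],
  twist=[
    [0, 0, 0],
    [0, 0, 0],
    [0, 0, 0],
    [0, 0, 0],
    [0, 0, 0],
  ],
)

```text
time: 12.18
eef_pos: [0.5984, 0.0064, 0.0231]
eef_rot: [0.707, 0.006, 0.707, -0.006]
wrist_force: [-0.4, -0.8, -0.4]
width: 0.0258
```

Call:
servo_tool(
  grip=[-0.4, -0.4, -0.4],
  delta_pos=[
    [0, 0.025, 0],
    [0, 0.025, 0],
    [0, 0.025, 0],
  ],
  twist=[
    [0, 0, 0],
    [0, 0, 0],
    [0, 0, 0],
  ],
)

```text
time: 12.43
eef_pos: [0.5985, 0.0094, 0.0231]
eef_rot: [0.707, 0.006, 0.707, -0.006]
wrist_force: [-0.1, -0.6, -0.2]
width: 0.0256
```

```bash
python3 - <<'E'
from h import *
o,R=tool();print(o["eef_pos"],o["wrist_force"])
b=camera("top")[:,:,::-1];cv2.imwrite("pics/t8.png",b);w=rect(b);cv2.imwrite("pics/c8.png",w[150:450,:400])
E
```

```text
[0.59850253 0.00937419 0.02313389] [-0.08263342 -0.61302936 -0.24527321]
```

View pics/c8.png

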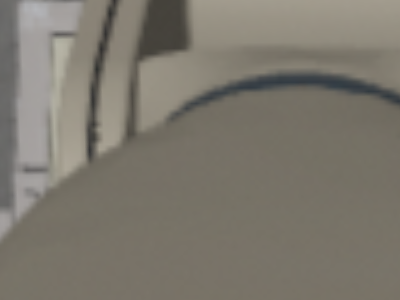

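The carton's front edge is at column 53, right beside the stop's inner edge. I'll creep forward on force.

Call:
servo_tool(
  grip=[-0.4, -0.4],
  delta_pos=[
    [0, 0.02, 0],
    [0, 0.02, 0],
  ],
  twist=[
    [0, 0, 0],
    [0, 0, 0],
  ],
)

```text
time: 12.65
eef_pos: [0.5985, 0.0109, 0.0231]
eef_rot: [0.707, 0.006, 0.707, -0.006]
wrist_force: [0.6, -1.9, -0.9]
width: 0.0256
```

Call:
servo_tool(
  grip=[-0.4],
  delta_pos=[
    [0, 0.02, 0],
  ],
  twist=[
    [0, 0, 0],
  ],
)

```text
time: 12.73
eef_pos: [0.5984, 0.0117, 0.0231]
eef_rot: [0.707, 0.006, 0.707, -0.006]
wrist_force: [-1.4, -5.5, 0.5]
width: 0.0259
```

Call:
servo_tool(
  grip=[-0.4],
  delta_pos=[
    [0, 0.005, 0],
  ],
  twist=[
    [0, 0, 0],
  ],
)

```text
time: 12.82
eef_pos: [0.5984, 0.0117, 0.0231]
eef_rot: [0.707, 0.006, 0.707, -0.006]
wrist_force: [-0.3, -5.7, -0.1]
width: 0.0254
```

Contact force against the stop is steady at about 5.6 N, so the carton is seated. Backing off, then over to the guide's outer side.

Call:
servo_tool(
  grip=[-0.4, -0.4, -0.4, -1, -1],
  delta_pos=[
    [0, -0.1, 0],
    [0, -0.3, 0],
    [-0.5, 0, 0],
    [-0.7, 0, 0],
    [-0.6, 0, 0],
  ],
  twist=[
    [0, 0, 0],
    [0, 0, 0],
    [0, 0, 0],
    [0, 0, 0],
    [0, 0, 0],
  ],
)

```text
time: 13.23
eef_pos: [0.5979, -0.005, 0.0958]
eef_rot: [0.707, 0.006, 0.707, -0.006]
wrist_force: [0.7, -0.8, 0.6]
width: 0.0021
```

Call:
servo_tool(
  grip=[-1, -1, -1, -1, -1],
  delta_pos=[
    [0, 0, -0.5],
    [0, 0.5, -0.6],
    [0, 0.6, -0.6],
    [0, 0.6, -0.5],
    [0, 0.6, -0.3],
  ],
  twist=[
    [0, 0, 0],
    [0, 0, 0],
    [0, 0, 0],
    [0, 0, 0],
    [0, 0, 0],
  ],
)

```text
time: 13.65
eef_pos: [0.4974, 0.0894, 0.0951]
eef_rot: [0.706, 0.006, 0.708, -0.007]
wrist_force: [0.3, 0.2, 0.0]
width: 0.0002
```

```bash
python3 - <<'E'
from h import *
o,R=tool();print(R.as_matrix().round(3),o["eef_pos"],o["width"],to([.499,.088,.022]))
b=camera("top")[:,:,::-1];cv2.imwrite("pics/t9.png",b);a=camera("side")[:,:,::-1];cv2.imwrite("pics/s9.png",a)
E
```

```text
[[-0.002  0.018  1.   ]
 [-0.     1.    -0.018]
 [-1.    -0.    -0.002]] [0.4973569  0.0893853  0.09508141] 0.00018479539794463587 [ 1.82696205 -0.03367079  0.04494954]
```

Call:
servo_tool(
  grip=[-1, -1, -1, -1],
  delta_pos=[
    [0.7, 0, 0],
    [0.7, 0, 0],
    [0.42, 0, 0],
    [0, 0, 0],
  ],
  twist=[
    [0, 0, 0],
    [0, 0, 0],
    [0, 0, 0],
    [0, 0, 0],
  ],
)

```text
time: 14.08
eef_pos: [0.4984, 0.0885, 0.0196]
eef_rot: [0.705, 0.006, 0.709, -0.006]
wrist_force: [-0.4, -0.0, -0.2]
width: 0.0002
```

Call:
servo_tool(
  grip=[-1, -1, -1, -1, -1],
  delta_pos=[
    [0, 0, 0.1],
    [0, 0, 0.1],
    [0, 0, 0.08],
    [0, 0, 0.08],
    [0, 0, 0.08],
  ],
  twist=[
    [0, 0, 0],
    [0, 0, 0],
    [0, 0, 0],
    [0, 0, 0],
    [0, 0, 0],
  ],
)

```text
time: 14.5
eef_pos: [0.5187, 0.0893, 0.0233]
eef_rot: [0.708, 0.006, 0.706, -0.006]
wrist_force: [-1.3, -0.7, 0.7]
width: 0.0001
```

Call:
servo_tool(
  grip=[-1, -1, -1, -1, -1],
  delta_pos=[
    [0, 0, 0.08],
    [0, 0, 0.08],
    [0, 0, 0.08],
    [0, 0, 0.06],
    [0, 0, 0.06],
  ],
  twist=[
    [0, 0, 0],
    [0, 0, 0],
    [0, 0, 0],
    [0, 0, 0],
    [0, 0, 0],
  ],
)

```text
time: 14.92
eef_pos: [0.5319, 0.089, 0.0223]
eef_rot: [0.707, 0.006, 0.707, -0.006]
wrist_force: [-2.3, -0.2, 1.9]
width: -0.0003
```

Call:
servo_tool(
  grip=[-1, -1, -1, -1, -1],
  delta_pos=[
    [0, 0, 0.04],
    [0, 0, 0.04],
    [0, 0, 0.04],
    [0, 0, 0.04],
    [0, 0, 0.03],
  ],
  twist=[
    [0, 0, 0],
    [0, 0, 0],
    [0, 0, 0],
    [0, 0, 0],
    [0, 0, 0],
  ],
)

```text
time: 15.33
eef_pos: [0.5395, 0.0889, 0.0223]
eef_rot: [0.707, 0.006, 0.707, -0.006]
wrist_force: [-2.4, -0.2, 0.4]
width: 0.0002
```

Call:
servo_tool(
  grip=[-1, -1, -1],
  delta_pos=[
    [0, 0, 0.025],
    [0, 0, 0.025],
    [0, 0, 0.025],
  ],
  twist=[
    [0, 0, 0],
    [0, 0, 0],
    [0, 0, 0],
  ],
)

```text
time: 15.58
eef_pos: [0.5424, 0.0888, 0.0223]
eef_rot: [0.707, 0.006, 0.707, -0.006]
wrist_force: [-1.6, -1.6, 1.7]
width: 0.0002
```

Call:
servo_tool(
  grip=[-1, -1],
  delta_pos=[
    [0, 0, 0.02],
    [0, 0, 0.02],
  ],
  twist=[
    [0, 0, 0],
    [0, 0, 0],
  ],
)

```text
time: 15.75
eef_pos: [0.544, 0.0888, 0.0223]
eef_rot: [0.707, 0.006, 0.707, -0.006]
wrist_force: [-2.1, -1.6, 0.9]
width: 0.0
```

Call:
servo_tool(
  grip=[-1, -1],
  delta_pos=[
    [0, 0, 0.02],
    [0, 0, 0.02],
  ],
  twist=[
    [0, 0, 0],
    [0, 0, 0],
  ],
)

```text
time: 15.92
eef_pos: [0.5454, 0.0887, 0.0223]
eef_rot: [0.707, 0.006, 0.707, -0.006]
wrist_force: [-2.4, -1.4, 0.3]
width: -0.0002
```

Call:
servo_tool(
  grip=[-1],
  delta_pos=[
    [0, 0, 0.02],
  ],
  twist=[
    [0, 0, 0],
  ],
)

```text
time: 16.0
eef_pos: [0.5461, 0.0887, 0.0222]
eef_rot: [0.707, 0.006, 0.707, -0.006]
wrist_force: [-2.4, -1.8, 1.1]
width: -0.0002
```

Call:
servo_tool(
  grip=[-1],
  delta_pos=[
    [0, 0, 0.02],
  ],
  twist=[
    [0, 0, 0],
  ],
)

```text
time: 16.08
eef_pos: [0.5469, 0.0887, 0.0222]
eef_rot: [0.707, 0.006, 0.707, -0.006]
wrist_force: [-3.9, -2.0, 2.4]
width: 0.0005
```

Call:
servo_tool(
  grip=[-1],
  delta_pos=[
    [0, 0, 0.015],
  ],
  twist=[
    [0, 0, 0],
  ],
)

```text
time: 16.17
eef_pos: [0.5476, 0.0887, 0.0223]
eef_rot: [0.707, 0.006, 0.707, -0.006]
wrist_force: [-2.7, -2.2, 1.5]
width: -0.0001
```

Call:
servo_tool(
  grip=[-1],
  delta_pos=[
    [0, 0, 0.015],
  ],
  twist=[
    [0, 0, 0],
  ],
)

```text
time: 16.25
eef_pos: [0.5483, 0.0887, 0.0223]
eef_rot: [0.707, 0.006, 0.707, -0.006]
wrist_force: [-3.9, -1.8, 0.3]
width: -0.0
```

Call:
servo_tool(
  grip=[-1],
  delta_pos=[
    [0, 0, 0.015],
  ],
  twist=[
    [0, 0, 0],
  ],
)

```text
time: 16.33
eef_pos: [0.549, 0.0887, 0.0223]
eef_rot: [0.707, 0.006, 0.707, -0.006]
wrist_force: [-3.4, -2.4, 0.8]
width: -0.0
```

Call:
servo_tool(
  grip=[-1],
  delta_pos=[
    [0, 0, 0.015],
  ],
  twist=[
    [0, 0, 0],
  ],
)

```text
time: 16.42
eef_pos: [0.5494, 0.0887, 0.0222]
eef_rot: [0.707, 0.006, 0.707, -0.006]
wrist_force: [-6.5, -1.7, 1.9]
width: 0.0
```

Call:
servo_tool(
  grip=[-1],
  delta_pos=[
    [0, 0, 0.008],
  ],
  twist=[
    [0, 0, 0],
  ],
)

```text
time: 16.5
eef_pos: [0.5495, 0.0887, 0.0222]
eef_rot: [0.707, 0.006, 0.708, -0.006]
wrist_force: [-6.5, -1.7, 2.6]
width: 0.0003
```

Call:
servo_tool(
  grip=[-1],
  delta_pos=[
    [0, 0, 0],
  ],
  twist=[
    [0, 0, 0],
  ],
)

```text
time: 16.58
eef_pos: [0.5494, 0.0887, 0.0222]
eef_rot: [0.707, 0.006, 0.708, -0.006]
wrist_force: [-4.5, -2.0, 2.6]
width: -0.0001
```

Call:
servo_tool(
  grip=[-1],
  delta_pos=[
    [0, 0, 0.01],
  ],
  twist=[
    [0, 0, 0],
  ],
)

```text
time: 16.67
eef_pos: [0.5494, 0.0887, 0.0222]
eef_rot: [0.706, 0.006, 0.708, -0.006]
wrist_force: [-6.9, -2.1, 4.4]
width: 0.0
```

Call:
servo_tool(
  grip=[-1],
  delta_pos=[
    [0, 0, 0.01],
  ],
  twist=[
    [0, 0, 0],
  ],
)

```text
time: 16.75
eef_pos: [0.5495, 0.0887, 0.0222]
eef_rot: [0.706, 0.006, 0.708, -0.006]
wrist_force: [-6.9, -2.0, 5.7]
width: -0.0002
```

Call:
servo_tool(
  grip=[-1, -1, -1, -1, -1],
  delta_pos=[
    [0, 0, -0.05],
    [0, 0, -0.3],
    [-0.6, 0, -0.2],
    [-0.9, 0, 0],
    [-0.9, 0, 0],
  ],
  twist=[
    [0, 0, 0],
    [0, 0, 0],
    [0, 0, 0],
    [0, 0, 0],
    [0, 0, 0],
  ],
)

```text
time: 17.17
eef_pos: [0.5285, 0.0894, 0.1188]
eef_rot: [0.707, 0.006, 0.707, -0.006]
wrist_force: [0.1, -0.2, 0.9]
width: -0.0
```

Call:
servo_tool(
  grip=[-1, -1, -1, -1, -1],
  delta_pos=[
    [-0.5, -0.6, -0.2],
    [-0.3, -0.9, -0.2],
    [0, -0.9, -0.2],
    [0, -0.9, -0.2],
    [0, -0.9, -0.2],
  ],
  twist=[
    [0, 0, 0],
    [0, 0, 0],
    [0, 0, 0],
    [0, 0, 0],
    [0, 0, 0],
  ],
)

```text
time: 17.58
eef_pos: [0.487, -0.0796, 0.1515]
eef_rot: [0.709, 0.005, 0.705, -0.006]
wrist_force: [0.7, -0.3, 0.4]
width: -0.0001
```

Call:
servo_tool(
  grip=[-1, -1, -1, -1, -1],
  delta_pos=[
    [0, -0.9, 0],
    [0, -0.9, 0],
    [0, -0.9, 0],
    [0, -0.9, 0],
    [0, -0.8, 0],
  ],
  twist=[
    [0, 0, 0],
    [0, 0, 0],
    [0, 0, 0],
    [0, 0, 0],
    [0, 0, 0],
  ],
)

```text
time: 18.0
eef_pos: [0.4839, -0.2569, 0.151]
eef_rot: [0.708, 0.006, 0.706, -0.007]
wrist_force: [0.8, 0.3, 0.7]
width: 0.0001
```

```bash
python3 - <<'E'
from h import *
o,R=tool();print(o["eef_pos"],o["wrist_force"],o["time"])
b=camera("top")[:,:,::-1];a=camera("side")[:,:,::-1];cv2.imwrite("pics/t10.png",b);cv2.imwrite("pics/s10.png",a)
w=rect(b)[80:480,:400];v=rect(b,.026)[80:480,:400]
c=np.zeros((600,800,3),np.uint8);c[:400,:400]=w;c[:400,400:]=v
c[400:,:267]=cv2.resize(b,(267,200));c[400:,300:700]=cv2.resize(a[190:350,200:520],(400,200))
cv2.imwrite("pics/c10.png",c)
E
```

```text
[ 0.48394754 -0.2569106   0.15101397] [0.8498735  0.31727674 0.69312171] 18.0
```

View pics/c10.png

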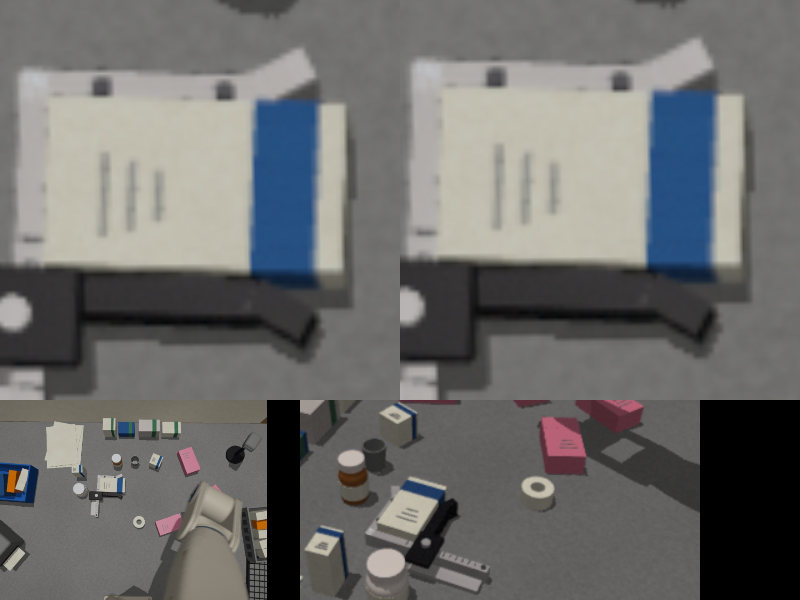

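The last picture shows the carton flat along the rail (edge (48,96)→(346,103), parallel to the jig) with the guide closed on it. The bystanders are unmoved. The front edge reads within about 1 mm of the stop, which is too close to judge by eye, so I'll check by a gentle touch on the back end. First contact there was at TCP y 0.0117.

Call:
servo_tool(
  grip=[-0.4, -0.4, -0.4, -0.4, -0.4],
  delta_pos=[
    [0, 0.7, 0.6],
    [0, 0.7, 0.6],
    [0, 0.7, 0.6],
    [0, 0.7, 0.6],
    [0, 0.7, 0.6],
  ],
  twist=[
    [0, 0, 0],
    [0, 0, 0],
    [0, 0, 0],
    [0, 0, 0],
    [0, 0, 0],
  ],
)

```text
time: 18.52
eef_pos: [0.6071, -0.1141, 0.1507]
eef_rot: [0.708, 0.006, 0.706, -0.006]
wrist_force: [0.2, -0.3, -0.3]
width: 0.0255
```

Call:
servo_tool(
  grip=[-0.4, -0.4, -0.4, -0.4, -0.4],
  delta_pos=[
    [0, 0.8, 0],
    [0, 0.8, 0],
    [0, 0.5, 0],
    [0, 0, 0],
    [0, 0, 0],
  ],
  twist=[
    [0, 0, 0],
    [0, 0, 0],
    [0, 0, 0],
    [0, 0, 0],
    [0, 0, 0],
  ],
)

```text
time: 18.93
eef_pos: [0.6072, -0.0305, 0.1506]
eef_rot: [0.708, 0.005, 0.707, -0.005]
wrist_force: [-0.6, -0.5, -1.1]
width: 0.0258
```

Call:
servo_tool(
  grip=[-0.4, -0.4, -0.4, -0.4, -0.4],
  delta_pos=[
    [0.8, 0, 0],
    [0.8, 0, 0],
    [0.8, 0, 0],
    [0.75, 0, 0],
    [0, 0, 0],
  ],
  twist=[
    [0, 0, 0],
    [0, 0, 0],
    [0, 0, 0],
    [0, 0, 0],
    [0, 0, 0],
  ],
)

```text
time: 19.35
eef_pos: [0.603, -0.033, 0.0191]
eef_rot: [0.704, 0.007, 0.71, -0.006]
wrist_force: [-1.0, 1.1, -0.4]
width: 0.0258
```

Call:
servo_tool(
  grip=[-0.4, -0.4, -0.4, -0.4, -0.4],
  delta_pos=[
    [0, 0.3, 0.05],
    [0, 0.25, 0.05],
    [0, 0.2, 0],
    [0, 0.1, 0],
    [0, 0.05, 0],
  ],
  twist=[
    [0, 0, 0],
    [0, 0, 0],
    [0, 0, 0],
    [0, 0, 0],
    [0, 0, 0],
  ],
)

```text
time: 19.77
eef_pos: [0.6124, 0.005, 0.0261]
eef_rot: [0.708, 0.006, 0.706, -0.006]
wrist_force: [-0.8, 0.8, 0.1]
width: 0.0262
```

Call:
servo_tool(
  grip=[-0.4, -0.4],
  delta_pos=[
    [0, 0.03, 0],
    [0, 0.02, 0],
  ],
  twist=[
    [0, 0, 0],
    [0, 0, 0],
  ],
)

```text
time: 19.93
eef_pos: [0.6116, 0.006, 0.0251]
eef_rot: [0.707, 0.006, 0.707, -0.006]
wrist_force: [0.0, 0.3, 0.4]
width: 0.0253
```

Call:
servo_tool(
  grip=[-0.4, -0.4, -0.4, -0.4],
  delta_pos=[
    [0, 0.025, 0],
    [0, 0.025, 0],
    [0, 0.025, 0],
    [0, 0.02, 0],
  ],
  twist=[
    [0, 0, 0],
    [0, 0, 0],
    [0, 0, 0],
    [0, 0, 0],
  ],
)

```text
time: 20.27
eef_pos: [0.6113, 0.0094, 0.0242]
eef_rot: [0.707, 0.006, 0.707, -0.006]
wrist_force: [-0.6, -0.2, 0.4]
width: 0.0255
```

Call:
servo_tool(
  grip=[-0.4],
  delta_pos=[
    [0, 0.015, 0],
  ],
  twist=[
    [0, 0, 0],
  ],
)

```text
time: 20.35
eef_pos: [0.6114, 0.01, 0.0242]
eef_rot: [0.707, 0.006, 0.707, -0.006]
wrist_force: [-0.2, -1.1, -0.9]
width: 0.0257
```

Call:
servo_tool(
  grip=[-0.4],
  delta_pos=[
    [0, 0.015, 0],
  ],
  twist=[
    [0, 0, 0],
  ],
)

```text
time: 20.43
eef_pos: [0.6114, 0.0106, 0.0243]
eef_rot: [0.707, 0.006, 0.707, -0.006]
wrist_force: [-0.7, -0.3, 0.2]
width: 0.026
```

Call:
servo_tool(
  grip=[-0.4],
  delta_pos=[
    [0, 0.012, 0],
  ],
  twist=[
    [0, 0, 0],
  ],
)

```text
time: 20.52
eef_pos: [0.6114, 0.0109, 0.0242]
eef_rot: [0.707, 0.006, 0.707, -0.006]
wrist_force: [-0.2, -3.6, -0.3]
width: 0.0256
```

Call:
servo_tool(
  grip=[-0.4],
  delta_pos=[
    [0, 0.01, 0],
  ],
  twist=[
    [0, 0, 0],
  ],
)

```text
time: 20.6
eef_pos: [0.6114, 0.0112, 0.0243]
eef_rot: [0.707, 0.006, 0.707, -0.006]
wrist_force: [-0.6, -3.9, -0.4]
width: 0.0255
```

Call:
servo_tool(
  grip=[-0.4],
  delta_pos=[
    [0, 0.01, 0],
  ],
  twist=[
    [0, 0, 0],
  ],
)

```text
time: 20.68
eef_pos: [0.6114, 0.0116, 0.0242]
eef_rot: [0.707, 0.006, 0.707, -0.006]
wrist_force: [-0.2, -6.7, -1.4]
width: 0.0257
```

Call:
servo_tool(
  grip=[-0.4],
  delta_pos=[
    [0, 0.01, 0],
  ],
  twist=[
    [0, 0, 0],
  ],
)

```text
time: 20.77
eef_pos: [0.6114, 0.0116, 0.0243]
eef_rot: [0.707, 0.006, 0.707, -0.006]
wrist_force: [0.5, -8.5, -1.3]
width: 0.0257
```

Stalled at TCP y 0.0116, the same as the first seating, so the carton is against the stop. Backing off.

Call:
servo_tool(
  grip=[-0.4, -0.4, -0.4, -0.4, -0.4],
  delta_pos=[
    [0, -0.05, 0],
    [0, -0.3, 0],
    [0, -0.5, 0],
    [-0.8, 0, 0],
    [-0.9, 0, 0],
  ],
  twist=[
    [0, 0, 0],
    [0, 0, 0],
    [0, 0, 0],
    [0, 0, 0],
    [0, 0, 0],
  ],
)

```text
time: 21.18
eef_pos: [0.6085, -0.023, 0.0904]
eef_rot: [0.705, 0.007, 0.709, -0.006]
wrist_force: [1.2, -0.1, 0.7]
width: 0.0253
```

Call:
servo_tool(
  grip=[-0.4, -0.4, -0.4, -0.4, -0.4],
  delta_pos=[
    [-0.8, -0.6, 0],
    [-0.4, -0.8, -0.4],
    [0, -0.8, -0.6],
    [0, -0.8, -0.6],
    [0, -0.8, -0.6],
  ],
  twist=[
    [0, 0, 0],
    [0, 0, 0],
    [0, 0, 0],
    [0, 0, 0],
    [0, 0, 0],
  ],
)

```text
time: 21.6
eef_pos: [0.5193, -0.1736, 0.141]
eef_rot: [0.708, 0.006, 0.707, -0.006]
wrist_force: [-0.0, -1.1, 0.1]
width: 0.0256
```

Call:
servo_tool(
  grip=[-0.4, -0.4, -0.4, -0.4, -0.4],
  delta_pos=[
    [0, -0.8, -0.4],
    [0, -0.8, -0.4],
    [0, -0.5, 0],
    [0, 0, 0],
    [0, 0, 0],
  ],
  twist=[
    [0, 0, 0],
    [0, 0, 0],
    [0, 0, 0],
    [0, 0, 0],
    [0, 0, 0],
  ],
)

```text
time: 22.02
eef_pos: [0.4865, -0.2568, 0.1405]
eef_rot: [0.707, 0.007, 0.707, -0.007]
wrist_force: [-0.5, 0.5, -0.5]
width: 0.0255
```

```bash
python3 - <<'E'
from h import *
o,R=tool();print(o["eef_pos"],o["wrist_force"],o["time"])
b=camera("top")[:,:,::-1];cv2.imwrite("pics/t11.png",b)
for z,n,i in((.042,"carton",0),):
    for f in("t10","t11"):
        w=cv2.cvtColor(rect(cv2.imread(f"pics/{f}.png")),cv2.COLOR_BGR2HSV);m=((w[...,2]>150)&(w[...,1]>20)&(w[...,1]<80)).astype(np.uint8)
        m=m[170:380,30:370]; m|=cv2.inRange(w[170:380,30:370],(100,120,60),(130,255,255))//255
        n_,l,s,c=cv2.connectedComponentsWithStats(m);k=1+s[1:,4].argmax();p=np.argwhere(l==k)[:,::-1].astype(np.float32)
        r=cv2.minAreaRect(p);print(f,r,"centre",.72-(r[0][1]+170)*.4e-3,.16-(r[0][0]+30)*.4e-3)
d=cv2.absdiff(cv2.imread("pics/top0.png"),b).max(2);d=cv2.medianBlur(d,5)
for nm,(u,v) in dict(tall=(187,170),tub=(191,215),bottle=(280,146),cup=(323,146),cube=(374,148),roll=(333,293)).items(): print(nm,d[v-20:v+20,u-20:u+20].max())
E
```

```text
[ 0.48648173 -0.25684299  0.14046267] [-0.52156057  0.52249332 -0.4880614 ] 22.0167
t10 ((116.50223541259766, 93.64840698242188), (200.6988067626953, 166.59713745117188), 1.2590450048446655) centre 0.6145406372070312 0.10139910583496094
t11 ((115.08839416503906, 93.46471405029297), (201.63702392578125, 166.37303161621094), 1.432096242904663) centre 0.6146141143798828 0.10196464233398438
tall 2
tub 2
bottle 2
cup 2
cube 2
roll 2
```

```bash
python3 -c "from cell import hand_in; print(hand_in())"
```

```text
the job is handed in; nothing more can be done
None
```

The carton is in the jig, with its short end against the end stop and its long side flat on the rail. The guide is closed up to it. I handed the job in at about 22 s, with the arm clear of everything.

**How it went:**
- I pushed the carton only with the fingertips, never gripping or lifting it.
- On the way to the bay it drifted sideways and turned a few degrees. I pushed its side once before it entered, which brought it in line with the bay; pushing on from behind squared it up.
- I then pushed the back end until the force on the stop held steady at about 5.6 N.
- Last, I pushed the guide until it stalled at about 7 N.

**Last checks:**
- **Against the stop:** after closing the guide, the picture suggested a gap of about 1 mm, so I touched the back end again. The carton slid about 0.5–0.8 mm and stalled at the same spot as before, at up to 8.5 N. This small push came after the guide was closed.
- **Flat on the rail:** the carton's angle measures −1.3 to −1.4°, against −0.7 to −1.2° for the jig. That agrees within what the camera can resolve.
- **Position across the bay:** the camera puts the carton's rail-side face about 1.5 mm past the rail's face, which is within the 2 mm calibration error. The stall force is the better evidence of contact there.
- **Other objects:** the six bystanders show no change from the first picture. I did not measure the pink cartons, but none was pushed.

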